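# Start the play hob under its push-latch splash cover

## Robot

A 6-joint arm with a two-finger parallel gripper is mounted at the origin on the work surface. World frame = base frame: x ahead of the robot, y to its left, z up, the work surface at z = 0. Lengths are in mm, angles in rad, forces in N, time in s.
With the tool pointing down it reaches from about 350 to 975 mm from the base axis. Payload 7.1 kg.
Tool frame: the origin (TCP) lies at the very end of the fingers, on their centre line; the grasp point (between the pads) lies 19 mm behind it (ctrl.pinch_z is the distance from the TCP to the grasp point, in mm); z points along the fingers, y is the direction in which the jaws open and shut (so a half turn about z gives the same grasp; the last joint's range is limited). The gripper opens to 88 mm and grips with 3 to 60 N. Pads are 20 mm wide; open, the fingers measure 115 mm over their backs; the gripper's body (75 mm by 178 mm) begins 61 mm behind the grasp point.
Start: joints at [1.123, 0.423, 1.63, -0, 1.089, -0.019], TCP at [259.83, 568.413, 222.675] pointing down, gripper open.
Joint ranges: [-3, 3], [-0.9, 2.11], [0.09, 2.58], [-1.31, 4.45], [0.11, 2.69], [-2.54, 2.54]. Speed limits (rad/s): [2.39, 2.39, 3.01, 3.14, 3.14, 3.14].

## Interface

Orientations are given as a rotation vector (axis times angle).
In Python, from workcell import ctrl gives the robot as it stands.
- The arm moves only by the shell command python3 -m inch 'ROWS' [OPENING]. ROWS is JSON, a list of rows, each an object with "xyz": the shift along the tool's x, y, z in cm, a list of three; "spin": the turn about the tool's z in degrees. A call has 1 to 20 rows; each row is the pose to reach, as a shift and turn from the pose measured when the call began, along the tool's axes at that moment; what a row does not reach only later rows make up. A row lasts 1/10 s, in which the tool goes at most 50 mm and 8.59 degrees, less where a joint would pass 70% of its speed; a pose out of reach is approached as far as the arm can. A call with a gripper value outside its range is refused whole. OPENING is the closure, from 0 (fully open) to 1 (shut), set as the call begins (- or left out, the last holds). The fingers move at their own pace and stop on an object; the grip force is fixed at half the most. Time passes only in rows, so rows that repeat a pose let the fingers close. It gives the time, the measured TCP pose, the force and the opening at its end, in the units of the state.
- ctrl.get_obs(): the state, without advancing time (a new reading comes with each control period).
- ctrl.get_image(name): name is "scene" or "top"; returns the picture (384x512x3 uint8, red, green, blue); there is no depth.
- ctrl.camera_info(name): a dict with "camera_matrix" (3x3 intrinsics, pixels), "R" (3x3) and "t" (3): a world point X has camera coordinates R X + t. Camera axes: x right, y down, z forward; pixel columns grow to the right and rows downward; lengths in mm; the calibration is good to about 2 mm. A picture is of the moment at which its call begins. camera_info takes no time and is no camera call.
- ctrl.close_job(): hands the job in, once; it reports no verdict.
The state is a dict: "t": time; "qpos": joint angles; "qvel": joint speeds; "joint_torque": joint torques, N m; "ee_pos": TCP position; "orientation": TCP orientation; "ft_force": force on the tool from outside, world axes, zero at the start; "moment": the same for the moment, N m; "width": finger opening in mm.
Only numpy, scipy, OpenCV 4.12 (cv2) and the standard library are available. Lean on these libraries where they do the work, as an engineer would, in place of code of your own. Each camera call takes 0.05 s, during which the arm holds its last target. There are 200 camera calls.

## Task

Start the play hob: press the closed splash cover so that it pops open, press the round start key under it all the way in, then push the cover back down and press it until it latches flat shut. Work with the fingertips only: do not lift, shift or force the hob, and leave the pan, kettle, cup and fruit bowl where they stand. Finish clear of everything.

Things in the scene. Friction and masses are not known exactly. Their poses are not given: they have to be found in the camera images.
- hob: loose table-top play hob, white case 260 (its x) x 300 (its y) x 60 mm high, about 3 kg, on four rubber feet; origin at the centre of its underside, x axis pointing from the cover side to the hotplate side, z up. Splash cover on the half nearer the robot, two round dark hotplates (112 mm) on the far half
- cover (a joint): splash cover angle, rad: 0 latched shut (level), 1.4 popped open (stop), -0.08 pressed fully in (stop, free edge 6.5 mm lower). Push-push latch: a press right to the stop (past -0.07), then release, changes its state: shut, it springs to 1.4 in about 1 s; open and pushed down to the stop, it stays shut. A shorter press may do nothing. Spring about 2 N at the free edge; 12 N is ample
- cover_press (a point): where the cover is pressed: on its upper face, mid-width, 14 mm from the free edge, 68 mm from the hinge; turns with it. Cover: grey plate 82 mm hinge to free edge, 112 mm wide along the hob's y, 5 mm thick, 3.5 mm rim below, dark strip by the free edge, which points to the hob's -x; upper face 92 mm above the table when shut. Site x points from free edge to hinge, z out of the upper face
- cover_hinge (a point): point on the cover's upper face, mid-width, 2.5 mm above the hinge axis, which runs along the hob's y. Open, the cover stands 80 degrees from level, leaning to the key's side: its free edge is 14 mm (horizontally) from the hinge and 81 mm above it; to shut it, push its back (hotplate side) over toward the free edge side and then down. Straight down on the raised edge it jams
- start_key (a joint): travel of the start key, m: 0 = up, 0.006 = fully in; springs back up; fully in takes 4 N
- start_key_top (a point): centre of the top of the round grey start key (24 mm across, in a black collar 40 mm across), about 77 mm above the table, 64 mm from the hinge toward the free edge, 6 mm to the hob's -y side; pressed straight down. Hidden under the shut cover, free from above when it is open. A dark latch block 20 mm wide stands 40 mm to its +y side, 79 mm above the table
- saucepan_mid (a point): small open aluminium pan, 84 mm across, 50 mm high, two side handles, standing on one of the two hotplates; point on its axis 25 mm above its base. Leave alone
- kettle_mid (a point): small steel kettle, 80 mm across, 70 mm high, handle and spout reaching 54 mm from its axis, on the other hotplate; point on its axis 30 mm above its base. Leave alone
- tumbler_mid (a point): plastic cup, 64 mm across, 85 mm high, on the table to one side; point on its axis 42 mm above its base. Leave alone
- fruit_bowl_mid (a point): bowl with three toy fruits fixed in it, 136 mm across, 63 mm high overall, on the table to the other side; point on its axis 20 mm above its base. Leave alone
Things that resemble listed ones, but are neither listed nor needed, are in the scene too. Of the things that look like the part that bears fruit_bowl_mid, the largest one is meant.

How it is judged (in metres and radians):
On the way, in this order (a step that is already met when the one before it is completed fails the run):
1. the shut cover is pressed in with the fingers (value of joint cover below -0.04 rad and contact force between the fingers and cover above 0.5 N).
2. the cover has popped open (value of joint cover above 0.95 rad), for 0.1 s.
3. the start key is pressed all the way in while the cover is open (value of joint start_key above 0.0045 m and value of joint cover above 0.5 rad).
4. the cover is pressed in again with the fingers (all of step 1).
At the end, for the whole second after the job is handed in: the cover stays latched shut by itself (between -0.035 and 0.03 rad), the key is back up (under 2 mm), the hob stands still within 25 mm of where it was, and the pan, kettle, cup and bowl stand upright within 30 mm of where they were (value of joint cover between -0.035 and 0.03 rad and value of joint start_key below 0.002 m and linear speed of hob below 0.02 m/s and distance of hob from where it was at the start of the episode below 0.025 m and distance of each of saucepan_mid, kettle_mid, tumbler_mid, fruit_bowl_mid from where it was at the start of the episode below 0.03 m and angle between each of saucepan_mid, kettle_mid, tumbler_mid, fruit_bowl_mid's own z axis and vertical below 0.2 rad); the robot touches nothing.
It fails at once if the hob is lifted, tipped or shifted more than 25 mm (distance of hob from where it was at the start of the episode above 0.025 m or height (world z) of hob above 0.012 m or angle between hob's own z axis and vertical above 0.08 rad).
It fails at once if the cover or the key is forced (over 45 N) (contact force between the fingers and cover above 45 N or contact force between the fingers and start_key above 45 N).
It fails at once if the pan, kettle, cup or bowl is lifted, shifted more than 30 mm or tipped (distance of any of saucepan_mid, kettle_mid, tumbler_mid, fruit_bowl_mid from where it was at the start of the episode above 0.03 m or angle between any of saucepan_mid, kettle_mid, tumbler_mid, fruit_bowl_mid's own z axis and vertical above 0.3 rad).
It also fails if it takes over 48 s, if anything falls off the work surface, if the arm or the gripper's body presses on something with over 40 N, if the wrist force passes 120 N, or if a joint passes its speed limit or range.

## Working session

There is one attempt and no reset: what is moved stays moved. The work goes in short steps, Python scripts to look and compute and a shell command to move; the robot and the scene stay as the last step left them, time stands still between calls to the robot, and variables do not carry over. Pictures are saved under pics/ and viewed, about 8 in all and at most 12, crops included, and the job is handed in when it is done.

```bash
mkdir -p pics; ls
python3 - <<'E'
from workcell import ctrl
import cv2,numpy as np
for n in("scene","top"):
    im=ctrl.get_image(n); cv2.imwrite(f"pics/{n}0.png",im[:,:,::-1]); c=ctrl.camera_info(n)
    print(n,np.round(c["camera_matrix"],1).tolist(),np.round(c["R"],3).tolist(),np.round(c["t"],1).tolist())
print(ctrl.get_obs(),ctrl.pinch_z)
E
```

```text
pics
scene [[383.7, 0.0, 258.1], [0.0, 383.7, 193.7], [0.0, 0.0, 1.0]] [[0.583, 0.813, 0.005], [0.492, -0.348, -0.798], [-0.647, 0.468, -0.603]] [-404.4, -189.0, 1921.6]
top [[472.8, 0.0, 260.0], [0.0, 472.8, 195.4], [0.0, 0.0, 1.0]] [[-0.029, -1.0, -0.012], [-0.98, 0.03, -0.195], [0.195, 0.006, -0.981]] [77.6, 595.6, 1663.8]
{'t': 0.1, 'qpos': array([ 1.12299378e+00,  4.23740283e-01,  1.63059549e+00,  4.34617948e-06,
        1.08858317e+00, -1.89848037e-02]), 'qvel': array([-0.00030857, -0.00157676, -0.00052908, -0.00085678, -0.0002336 ,
        0.00012524]), 'joint_torque': array([-1.25476578e-03, -5.45606160e+01, -2.74322373e+01,  6.44787471e-02,
        1.88605377e-02,  3.89766981e-06]), 'ee_pos': array([259.62787932, 567.98619535, 222.00160248]), 'orientation': array([-6.68373167e-01, -3.06935284e+00,  2.02524798e-03]), 'ft_force': array([-0.45270151, -0.86618928, -0.15477924]), 'moment': array([-0.04500067,  0.02096153,  0.01723075]), 'width': 87.48085107462903} 18.700000000000003
```

View pics/scene0.png

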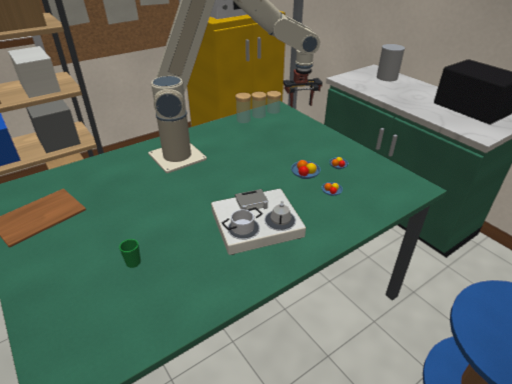

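View pics/top0.png

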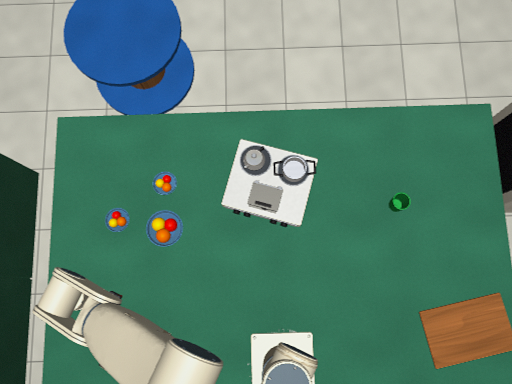

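The top view shows the hob near (268,183), with the cover at about (265,196). The bowls are at (165,228), (165,183) and (118,220). The largest, at (165,228), is the listed one, and it only has to be avoided. The cup is at (400,202). Next I'll enlarge the hob in both views.

Run:
```python
import cv2,numpy as np
a=cv2.imread("pics/top0.png")[132:232,215:325]; b=cv2.imread("pics/scene0.png")[180:252,205:310]
a=cv2.resize(a,None,fx=7,fy=7,interpolation=cv2.INTER_CUBIC)[:600]
cv2.imwrite("pics/c1.png",a[:600])
```

```text
(no output)
```

View pics/c1.png

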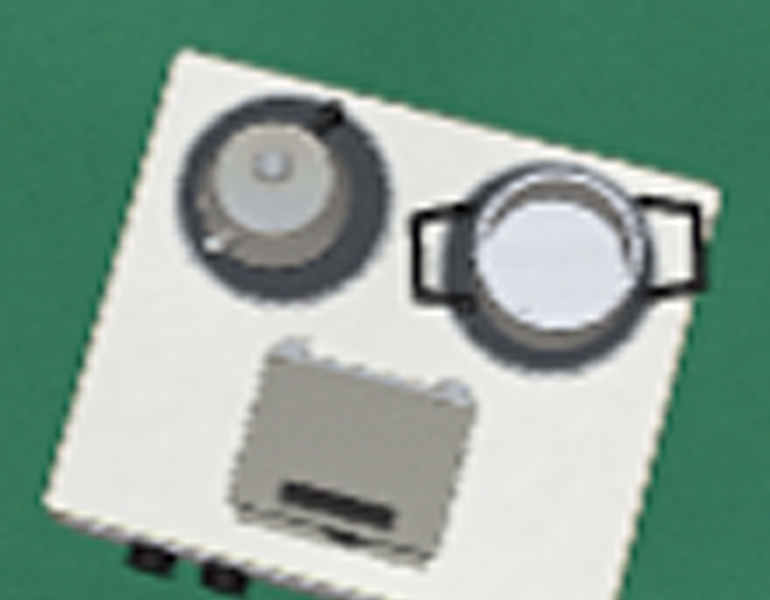

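```bash
cat > h.py <<'E'
from workcell import ctrl
import numpy as np, cv2
from scipy.spatial.transform import Rotation as Ro
def ray(n,uv,z):
    c=ctrl.camera_info(n);R=np.array(c["R"]);t=np.array(c["t"]);C=-R.T@t
    d=R.T@np.linalg.inv(c["camera_matrix"])@[*uv,1]
    return C+d*(z-C[2])/d[2]
def proj(n,X):
    c=ctrl.camera_info(n);p=np.array(c["camera_matrix"])@(np.array(c["R"])@np.array(X)+c["t"]);return p[:2]/p[2]
E
python3 - <<'E'
from h import *
f=lambda u,v,z:ray("top",((u+.5)/7-.5+215,(v+.5)/7-.5+132),z)
A=[f(*p,60) for p in((182,50),(718,190),(45,503))]
B=[f(*p,92) for p in((268,348),(476,402),(432,556),(236,510))]
S=f(338,506,92)
K=f(285,200,60);P=f(547,268,60)
for n,x in zip("A0 A1 A2 B0 B1 B2 B3 S K P".split(),A+B+[S,K,P]):print(n,x.round(1))
an=lambda v:np.degrees(np.arctan2(v[1],v[0]))
print("yaw",an(A[0]-A[1])-90,an(A[0]-A[2]),an(B[0]-B[1])-90,an(B[0]-B[3]),an(B[1]-B[2]),an(K-P)-90)
print("len",[np.linalg.norm(v).round(1) for v in(A[0]-A[1],A[0]-A[2],B[0]-B[1],B[0]-B[3],B[1]-B[2],K-P)])
print("hinge",(B[0]+B[1])/2,"free",(B[2]+B[3])/2)
R=Ro.from_rotvec(ctrl.get_obs()["orientation"]).as_matrix();print(R.round(3))
E
```

```text
A0 [815.2 126.   60. ]
A1 [ 728.8 -155.2   60. ]
A2 [571.9 202.2  60. ]
B0 [643.4  83.7  92. ]
B1 [611.7 -21.9  92. ]
B2 [532.7   3.4  92. ]
B3 [559.4 102.2  92. ]
S [559.9  50.2  92. ]
K [730.7  73.3  60. ]
P [689.3 -63.3  60. ]
yaw -17.06564473593933 -17.393131511849752 -16.682721935787143 -12.390902299258608 -17.756108049259854 -16.84093822274528
len [np.float64(294.2), np.float64(254.9), np.float64(110.3), np.float64(86.0), np.float64(83.0), np.float64(142.8)]
hinge [627.57757534  30.89638245  92.        ] free [546.05867505  52.77939833  92.        ]
[[-0.909  0.416 -0.001]
 [ 0.416  0.909 -0.001]
 [ 0.    -0.001 -1.   ]]
```

```bash
cat >> h.py <<'E'
YAW=np.radians(-17.1); H=np.array([626,29.8,92.])   # hinge, upper face
RH=Ro.from_euler("z",YAW).as_matrix()
def W(u,v,z): return H*[1,1,0]+RH@[u,v,z]
def rel(*P):
    "tool-frame shift in cm to hinge-relative hob-frame points (u,v,z world)"
    o=ctrl.get_obs(); R=Ro.from_rotvec(o["orientation"]).as_matrix(); p=np.array(o["ee_pos"])
    tx=-RH[:,0]; spin=np.degrees(np.arctan2(tx@R[:,1],tx@R[:,0]))
    hp=RH.T@((p-H*[1,1,0]))
    print("t",o["t"].__round__(2),"hob uvz",hp.round(1),"tilt",R[:,2].round(3),"spin needed",spin.round(2),"F",o["ft_force"].round(1),"w",round(o["width"],1))
    for q in P: print(q,"->",(R.T@(W(*q)-p)/10).round(2))
E
python3 -c "
from h import *
rel((-68,0,220),(-68,0,130))
print(proj('top',W(-68,0,92)))"
```

```text
t 0.1 hob uvz [-508.4  406.7  222. ] tilt [-0.001 -0.001 -1.   ] spin needed -7.47 F [-0.5 -0.9 -0.2] w 87.5
(-68, 0, 220) -> [-48.96 -34.6    0.24]
(-68, 0, 130) -> [-48.96 -34.58   9.24]
[262.97502582 203.54656046]
```

```bash
python3 -m inch '[{"xyz":[-4,-3,0],"spin":-1},{"xyz":[-8,-6,0],"spin":-2},{"xyz":[-12,-9,0],"spin":-3},{"xyz":[-16,-12,0],"spin":-4},{"xyz":[-20,-15,0],"spin":-5},{"xyz":[-24,-18,0],"spin":-6},{"xyz":[-28,-21,0],"spin":-7},{"xyz":[-32,-24,0],"spin":-7.5},{"xyz":[-36,-26,0],"spin":-7.5},{"xyz":[-40,-29,0],"spin":-7.5},{"xyz":[-44,-32,0],"spin":-7.5},{"xyz":[-47,-34,0],"spin":-7.5},{"xyz":[-49,-34.6,1],"spin":-7.5},{"xyz":[-49,-34.6,4],"spin":-7.5},{"xyz":[-49,-34.6,7],"spin":-7.5},{"xyz":[-49,-34.6,9],"spin":-7.5},{"xyz":[-49,-34.6,9],"spin":-7.5},{"xyz":[-49,-34.6,9],"spin":-7.5},{"xyz":[-49,-34.6,9],"spin":-7.5}]' 1
python3 - <<'E'
from h import *
rel((-68,0,100),(-68,0,92),(-68,0,86))
im=ctrl.get_image("top")[:,:,::-1]
a=cv2.resize(im[132:232,215:325],None,fx=4,fy=4,interpolation=cv2.INTER_CUBIC)
s=cv2.resize(ctrl.get_image("scene")[150:250,205:315,::-1],None,fx=4,fy=4,interpolation=cv2.INTER_CUBIC)
cv2.imwrite("pics/d.png",np.hstack([a[:,:360],s]))
E
```

```text
t: 2.0
ee_pos: [562.2, 49.6, 133.7]
orientation: [0.466, 3.105, -0.001]
ft_force: [-0.6, -0.1, 1.4]
width: 0.4
t 2.0 hob uvz [-66.8   0.2 133.7] tilt [ 0.001 -0.001 -1.   ] spin needed 0.04 F [-0.6 -0.1  1.4] w 0.4
(-68, 0, 100) -> [ 0.13 -0.01  3.37]
(-68, 0, 92) -> [ 0.13 -0.01  4.17]
(-68, 0, 86) -> [ 0.13 -0.01  4.77]
```

View pics/d.png

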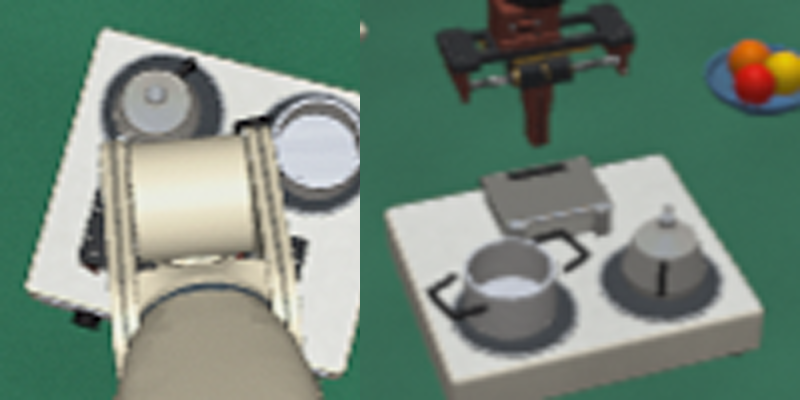

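The right half shows the closed fingertips at (537,140), just above the strip by the cover's free edge at (540,170). Everything is still in place, so I'll go down to just above the cover.

```bash
python3 -m inch '[{"xyz":[0.1,0,2],"spin":0},{"xyz":[0.1,0,3.6],"spin":0},{"xyz":[0.1,0,3.6],"spin":0},{"xyz":[0.1,0,3.6],"spin":0}]'; python3 -c "
from h import *
rel((-68,0,92),(-68,0,86))"
```

```text
t: 2.5
ee_pos: [561.7, 50.0, 98.5]
orientation: [0.466, 3.104, -0.001]
ft_force: [-0.6, -0.1, 0.3]
width: 0.4
t 2.5 hob uvz [-67.4   0.4  98.5] tilt [ 0.002 -0.001 -1.   ] spin needed 0.04 F [-0.6 -0.1  0.3] w 0.4
(-68, 0, 92) -> [ 0.06 -0.04  0.65]
(-68, 0, 86) -> [ 0.06 -0.04  1.25]
```

```bash
python3 -m inch '[{"xyz":[0.1,0,0.4],"spin":0},{"xyz":[0.1,0,0.7],"spin":0},{"xyz":[0.1,0,0.9],"spin":0},{"xyz":[0.1,0,1.05],"spin":0},{"xyz":[0.1,0,1.15],"spin":0},{"xyz":[0.1,0,1.15],"spin":0}]'; python3 -c "
from h import *
rel()"
```

```text
t: 3.1
ee_pos: [561.5, 50.3, 87.6]
orientation: [0.465, 3.103, -0.001]
ft_force: [-0.4, 1.3, 6.7]
width: 0.6
t 3.1 hob uvz [-67.7   0.6  87.6] tilt [ 0.004 -0.001 -1.   ] spin needed 0.05 F [-0.4  1.3  6.7] w 0.6
```

```bash
python3 -m inch '[{"xyz":[0,0,0.08],"spin":0},{"xyz":[0,0,0.12],"spin":0},{"xyz":[0,0,0.12],"spin":0}]'
```

```text
t: 3.4
ee_pos: [561.6, 50.3, 87.2]
orientation: [0.465, 3.103, -0.0]
ft_force: [-3.2, -0.1, 11.4]
width: 0.5
```

```bash
python3 -m inch '[{"xyz":[0,0,0.2],"spin":0},{"xyz":[0,0,0.2],"spin":0}]'; python3 -m inch '[{"xyz":[1,0,-1],"spin":0},{"xyz":[4,0,-4],"spin":0},{"xyz":[8,0,-8],"spin":0},{"xyz":[9,0,-10],"spin":0},{"xyz":[9,0,-10],"spin":0},{"xyz":[9,0,-10],"spin":0},{"xyz":[9,0,-10],"spin":0},{"xyz":[9,0,-10],"spin":0},{"xyz":[9,0,-10],"spin":0},{"xyz":[9,0,-10],"spin":0},{"xyz":[9,0,-10],"spin":0},{"xyz":[9,0,-10],"spin":0}]'
python3 - <<'E'
from h import *
rel((-67,-6,190),(-67,-6,85),(-67,-6,77),(-67,-6,71))
im=ctrl.get_image("top")[:,:,::-1]
a=cv2.resize(im[132:232,215:325],None,fx=4,fy=4,interpolation=cv2.INTER_CUBIC)
s=cv2.resize(ctrl.get_image("scene")[150:250,205:315,::-1],None,fx=4,fy=4,interpolation=cv2.INTER_CUBIC)
cv2.imwrite("pics/e.png",np.hstack([a[:,:360],s]))
E
```

```text
t: 3.6
ee_pos: [561.6, 50.3, 86.7]
orientation: [0.465, 3.103, -0.0]
ft_force: [-6.1, 0.1, 18.6]
width: 0.4
t: 4.8
ee_pos: [475.2, 76.8, 186.1]
orientation: [0.465, 3.103, -0.001]
ft_force: [-1.0, 0.1, -0.3]
width: 0.1
t 4.8 hob uvz [-158.     0.6  186.1] tilt [ 0.004 -0.001 -1.   ] spin needed 0.04 F [-1.   0.1 -0.3] w 0.1
(-67, -6, 190) -> [-9.1  -0.66 -0.35]
(-67, -6, 85) -> [-9.06 -0.67 10.15]
(-67, -6, 77) -> [-9.05 -0.67 10.95]
(-67, -6, 71) -> [-9.05 -0.67 11.55]
```

View pics/e.png

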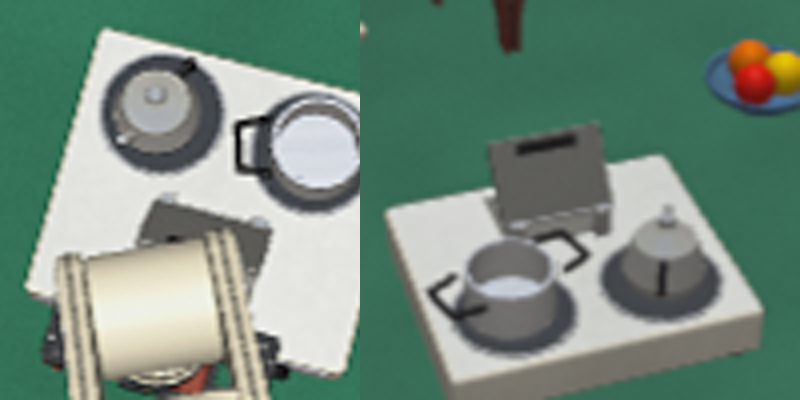

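The cover now stands open, its back with the dark strip at (545,145) in the right half. The hob, pan and kettle have not moved. Next I'll go over the key and down to just above it.

```bash
python3 -m inch '[{"xyz":[-4,-0.6,0],"spin":0},{"xyz":[-8,-0.6,0],"spin":0},{"xyz":[-9.1,-0.6,1],"spin":0},{"xyz":[-9.1,-0.6,4],"spin":0},{"xyz":[-9.1,-0.6,7],"spin":0},{"xyz":[-9.1,-0.6,9.5],"spin":0},{"xyz":[-9.1,-0.6,10.2],"spin":0},{"xyz":[-9.1,-0.6,10.2],"spin":0},{"xyz":[-9.1,-0.6,10.2],"spin":0}]'
python3 - <<'E'
from h import *
rel((-66,-6,77),(-66,-6,71))
E
```

```text
t: 5.8
ee_pos: [561.3, 44.5, 85.5]
orientation: [0.465, 3.102, -0.0]
ft_force: [0.4, 0.7, 0.0]
width: 0.6
t 5.8 hob uvz [-66.2  -5.   85.5] tilt [ 0.005 -0.001 -1.   ] spin needed 0.05 F [0.4 0.7 0. ] w 0.6
(-66, -6, 77) -> [-0.01 -0.1   0.85]
(-66, -6, 71) -> [-0.01 -0.1   1.45]
```

```bash
python3 -m inch '[{"xyz":[0,-0.1,0.4],"spin":0},{"xyz":[0,-0.1,0.8],"spin":0},{"xyz":[0,-0.1,1.1],"spin":0},{"xyz":[0,-0.1,1.3],"spin":0},{"xyz":[0,-0.1,1.4],"spin":0},{"xyz":[0,-0.1,1.4],"spin":0}]'
python3 - <<'E'
from h import *
rel()
im=ctrl.get_image("scene")[:,:,::-1]
cv2.imwrite("pics/f.png",cv2.resize(im[130:250,190:320],None,fx=5,fy=5,interpolation=cv2.INTER_CUBIC))
E
```

```text
t: 6.4
ee_pos: [561.6, 43.5, 71.7]
orientation: [0.465, 3.101, 0.0]
ft_force: [2.2, 0.2, 3.6]
width: 0.4
t 6.4 hob uvz [-65.6  -5.8  71.7] tilt [ 0.006 -0.001 -1.   ] spin needed 0.05 F [2.2 0.2 3.6] w 0.4
```

View pics/f.png

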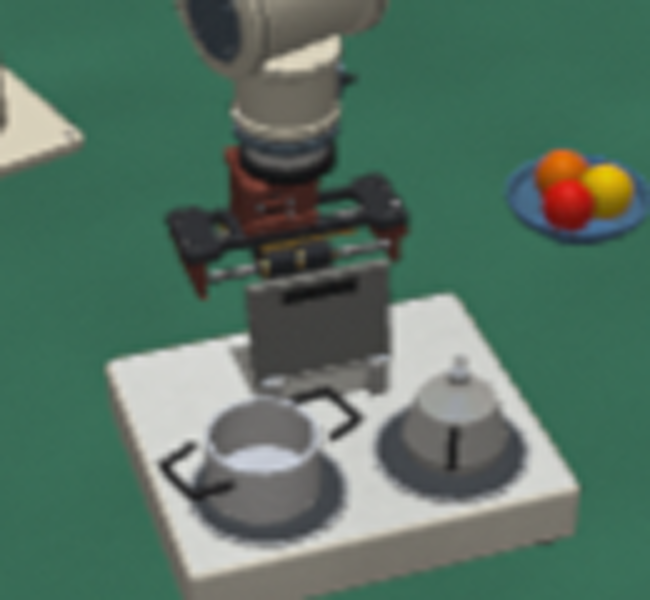

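The cover is still open at (318,325), and the fingers are behind it pressing the key. The readings, z 71.7 and 3.6 N, are what I'd expect just short of the stop, so I'll push until the force rises.

```bash
python3 -m inch '[{"xyz":[0,0,0.1],"spin":0},{"xyz":[0,0,0.2],"spin":0},{"xyz":[0,0,0.2],"spin":0}]';python3 -m inch '[{"xyz":[0,0,0.12],"spin":0},{"xyz":[0,0,0.12],"spin":0}]'
```

```text
t: 6.75
ee_pos: [561.7, 43.5, 71.1]
orientation: [0.465, 3.101, 0.0]
ft_force: [-3.1, -0.6, 16.6]
width: 0.8
t: 6.95
ee_pos: [561.8, 43.5, 71.0]
orientation: [0.465, 3.101, 0.0]
ft_force: [-2.9, 0.1, 16.2]
width: 0.7
```

The key is fully in: a hard stop at z 71.0 with 16 N. I'll lift straight up, cross over the raised cover and come down on its hotplate side, staying above the kettle's height.

```bash
python3 -m inch '[{"xyz":[0.1,0,-3],"spin":0},{"xyz":[0.1,0,-7],"spin":0},{"xyz":[0.1,0,-11],"spin":0},{"xyz":[0.1,0,-15],"spin":0},{"xyz":[0.1,0,-16],"spin":0},{"xyz":[0.1,0,-16],"spin":0},{"xyz":[-4,0.5,-16],"spin":0},{"xyz":[-8,0.6,-16],"spin":0},{"xyz":[-8.8,0.6,-16],"spin":0},{"xyz":[-8.8,0.6,-16],"spin":0},{"xyz":[-8.8,0.6,-13],"spin":0},{"xyz":[-8.8,0.6,-10],"spin":0},{"xyz":[-8.8,0.6,-8.2],"spin":0},{"xyz":[-8.8,0.6,-8.2],"spin":0},{"xyz":[-8.8,0.6,-8.2],"spin":0}]'
python3 - <<'E'
from h import *
P=[]
for r,th in ((66,90),(66,75),(66,60),(66,45),(66,30),(66,20),(66,12)):
    t=np.radians(th);P.append((round(10-r*np.cos(t),1),0,round(92+r*np.sin(t),1)))
rel(*P,(-64,0,100),(-68,0,96),(-68,0,87))
im=ctrl.get_image("scene")[:,:,::-1]
cv2.imwrite("pics/g.png",cv2.resize(im[130:250,190:320],None,fx=5,fy=5,interpolation=cv2.INTER_CUBIC))
E
```

```text
t: 8.45
ee_pos: [645.7, 23.8, 153.1]
orientation: [0.465, 3.103, -0.0]
ft_force: [0.3, 0.1, -0.3]
width: 0.3
t 8.45 hob uvz [2.060e+01 1.000e-01 1.531e+02] tilt [ 0.004 -0.001 -1.   ] spin needed 0.07 F [ 0.3  0.1 -0.3] w 0.3
(np.float64(10.0), 0, np.float64(158.0)) -> [ 1.06 -0.01 -0.49]
(np.float64(-7.1), 0, np.float64(155.8)) -> [ 2.77 -0.01 -0.28]
(np.float64(-23.0), 0, np.float64(149.2)) -> [ 4.36 -0.    0.37]
(np.float64(-36.7), 0, np.float64(138.7)) -> [ 5.74 -0.    1.42]
(np.float64(-47.2), 0, np.float64(125.0)) -> [ 6.79 -0.    2.78]
(np.float64(-52.0), 0, np.float64(114.6)) -> [ 7.28 -0.    3.82]
(np.float64(-54.6), 0, np.float64(105.7)) -> [ 7.54 -0.    4.71]
(-64, 0, 100) -> [ 8.49 -0.    5.27]
(-68, 0, 96) -> [ 8.89 -0.    5.67]
(-68, 0, 87) -> [ 8.89 -0.    6.57]
```

View pics/g.png

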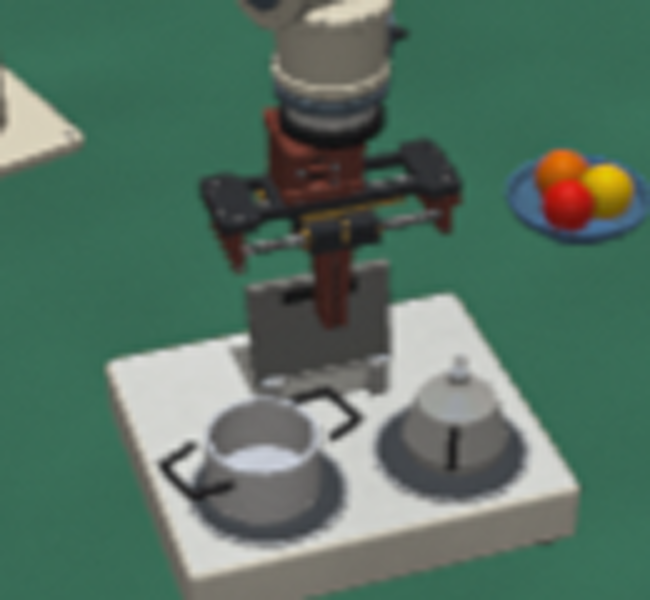

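The fingertips, at (330,320), are on the hotplate side of the raised cover, clear of the pan and kettle. Now I'll push the cover over along its arc.

```bash
python3 -m inch '[{"xyz":[1.1,0,-0.4],"spin":0},{"xyz":[1.9,0,-0.4],"spin":0},{"xyz":[2.8,0,-0.3],"spin":0},{"xyz":[3.6,0,0],"spin":0},{"xyz":[4.4,0,0.4],"spin":0},{"xyz":[5.1,0,0.9],"spin":0},{"xyz":[5.7,0,1.4],"spin":0},{"xyz":[6.3,0,2.1],"spin":0},{"xyz":[6.8,0,2.8],"spin":0},{"xyz":[7.1,0,3.3],"spin":0},{"xyz":[7.3,0,3.8],"spin":0},{"xyz":[7.5,0,4.3],"spin":0},{"xyz":[7.8,0,4.7],"spin":0},{"xyz":[7.8,0,4.7],"spin":0}]'
python3 - <<'E'
from h import *
rel((-68,0,100),(-68,0,92),(-68,0,86.5))
im=ctrl.get_image("scene")[:,:,::-1]
cv2.imwrite("pics/i.png",cv2.resize(im[130:250,190:320],None,fx=5,fy=5,interpolation=cv2.INTER_CUBIC))
E
```

```text
t: 9.9
ee_pos: [572.1, 46.6, 106.0]
orientation: [0.464, 3.101, -0.0]
ft_force: [0.4, 0.7, 1.3]
width: 0.7
t 9.9 hob uvz [-5.65e+01  1.00e-01  1.06e+02] tilt [ 0.006 -0.001 -1.   ] spin needed 0.07 F [0.4 0.7 1.3] w 0.7
(-68, 0, 100) -> [ 1.15 -0.01  0.59]
(-68, 0, 92) -> [ 1.16 -0.01  1.39]
(-68, 0, 86.5) -> [ 1.16 -0.02  1.94]
```

View pics/i.png

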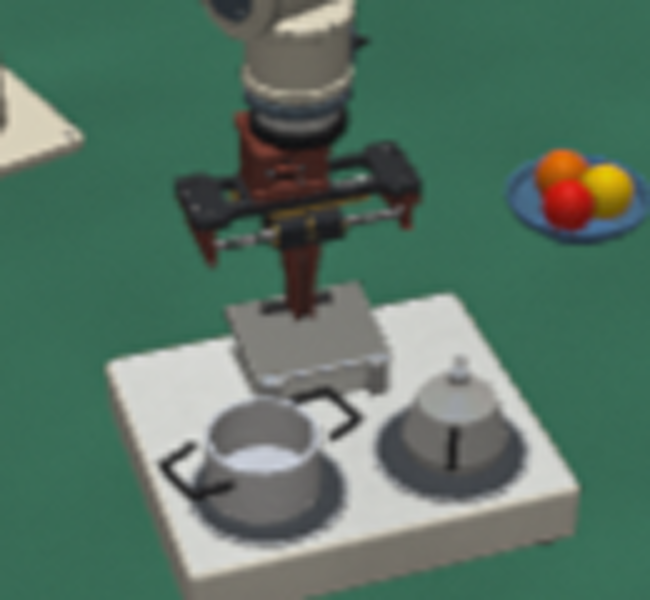

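The cover is almost shut, with the fingertips on its upper face beside the strip at (300,310). I'll press it in at the press point.

```bash
python3 -m inch '[{"xyz":[0.6,0,0.4],"spin":0},{"xyz":[1.1,0,0.8],"spin":0},{"xyz":[1.1,0,1.1],"spin":0},{"xyz":[1.1,0,1.4],"spin":0},{"xyz":[1.1,0,1.6],"spin":0},{"xyz":[1.1,0,1.8],"spin":0},{"xyz":[1.1,0,1.9],"spin":0},{"xyz":[1.1,0,1.9],"spin":0}]';python3 -m inch '[{"xyz":[0,0,0.12],"spin":0},{"xyz":[0,0,0.15],"spin":0},{"xyz":[0,0,0.15],"spin":0}]'
```

```text
t: 10.75
ee_pos: [561.1, 49.8, 87.4]
orientation: [0.465, 3.103, -0.0]
ft_force: [-5.0, 1.1, 9.0]
width: 0.6
t: 11.05
ee_pos: [561.1, 49.8, 87.0]
orientation: [0.465, 3.103, -0.0]
ft_force: [-6.3, -0.0, 15.0]
width: 0.7
```

```bash
python3 -m inch '[{"xyz":[0,0,0.2],"spin":0},{"xyz":[0,0,0.2],"spin":0}]'; python3 -m inch '[{"xyz":[0,0,-0.4],"spin":0},{"xyz":[0.3,0,-2],"spin":0},{"xyz":[2,0,-6],"spin":0},{"xyz":[6,0,-10],"spin":0},{"xyz":[10,0,-14],"spin":0},{"xyz":[14,0,-15],"spin":0},{"xyz":[14,0,-15],"spin":0},{"xyz":[14,0,-15],"spin":0},{"xyz":[14,0,-15],"spin":0},{"xyz":[14,0,-15],"spin":0},{"xyz":[14,0,-15],"spin":0},{"xyz":[14,0,-15],"spin":0},{"xyz":[14,0,-15],"spin":0}]'
python3 - <<'E'
from h import *
rel()
im=ctrl.get_image("scene")[:,:,::-1]
cv2.imwrite("pics/j.png",cv2.resize(im[130:250,190:320],None,fx=5,fy=5,interpolation=cv2.INTER_CUBIC))
im0=cv2.imread("pics/scene0.png").astype(int)
print("hob+bowl diff vs start",np.abs(im0-im)[185:250,205:350].mean(), np.abs(im0-im)[185:250,205:350].max(), "cup", np.abs(im0-im)[235:270,115:145].max())
E
```

```text
t: 11.25
ee_pos: [561.2, 49.8, 86.5]
orientation: [0.465, 3.103, -0.0]
ft_force: [-8.1, 0.3, 19.9]
width: 0.2
t: 12.55
ee_pos: [426.8, 90.8, 235.5]
orientation: [0.466, 3.103, -0.001]
ft_force: [-0.4, 0.3, 0.6]
width: 0.7
t 12.55 hob uvz [-208.3   -0.3  235.5] tilt [ 0.003 -0.001 -1.   ] spin needed 0.04 F [-0.4  0.3  0.6] w 0.7
hob+bowl diff vs start 0.46079575596816974 11 cup 6
```

View pics/j.png

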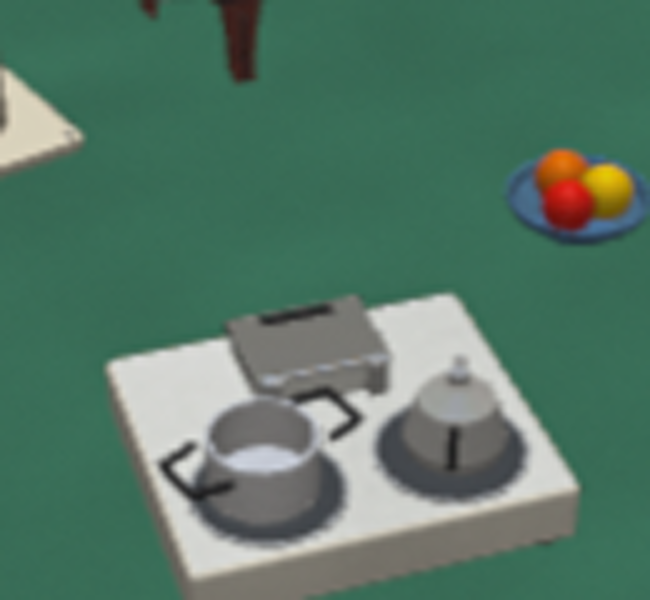

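The cover lies flat and latched at (305,340) more than 1 s after release. The picture matches the start picture, with a largest pixel difference of 11, so nothing has moved. The arm is clear, and I'm handing the job in.

```bash
python3 -c "
from workcell import ctrl
print(ctrl.close_job())"
```

```text
the job is handed in; nothing more can be done
None
```

The job is done and handed in at about 12.6 s of the 48 s allowed; no verdict was reported.

- **Opening:** I pressed the shut cover to its stop with about 19 N, and it popped open, as the picture showed.
- **Key:** I pressed the start key to a hard stop at z 71 mm with about 16 N while the cover stood open. The arm hid the key from view throughout, so "fully in" rests on the height and force readings, which match the given 77 mm minus 6 mm of travel.
- **Shutting:** I pushed the cover over from its hotplate side along its arc, then pressed it to the stop with about 20 N.

About 1 s after release, the last picture showed the cover flat and latched. The hob, pan, kettle, bowl and cup matched the start picture (largest pixel difference 11 of 255). The fingers were about 140 mm above the cover and clear of everything, with a wrist force under 1 N. None of the checks failed or disagreed.

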